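# Build up the sampler's vial turret

### The arm

A 6-joint arm with a two-finger parallel gripper is mounted at the origin on the work surface. World frame = base frame: x ahead of the robot, y to its left, z up, the work surface at z = 0. Lengths are in mm, angles in rad, forces in N, time in s.
With the tool pointing down it reaches from about 325 to 775 mm from the base axis. Payload 5.5 kg.
Tool frame: the origin (TCP) lies between the finger pads; the fingertips stand 11 mm ahead of it and the grasp point (between the pads) lies 8 mm behind it; z points along the fingers, y is the line along which they close (so a half turn about z gives the same grasp; the last joint's range is limited). The gripper opens to 85 mm and grips with 20 to 120 N. Pads are 22 mm wide; open, the fingers measure 114 mm over their backs; the gripper's body (76 mm by 85 mm) begins 54 mm behind the grasp point. The pads swing forward as they close: fully open they stand 13 mm farther back than shut.
Start: joints at [1.275, 0.091, 1.231, -0, 1.82, -0.057], TCP at [141.926, 582.987, 242.275] pointing down, gripper open.
Joint ranges: [-2.87, 2.87], [-0.86, 2.18], [0.17, 2.46], [-1.51, 4.65], [0.06, 2.69], [-2.65, 2.65]. Speed limits (rad/s): [2.57, 2.57, 3.01, 3.14, 3.14, 3.14].

### API

Orientations are given as [roll, pitch, yaw] about the fixed x, y, z axes, in that order (R = Rz(yaw) Ry(pitch) Rx(roll)).
In Python, from rig import state, imaging, env, finder gives the robot as it stands. The module is installed in compiled form; this text tells all that it offers.
- The arm moves only by the shell command python3 -m creep 'ROWS' [FORCE]. ROWS is JSON, a list of rows, each an object of numbers: "tx", "ty", "tz": the shift along the tool's x, y, z each as a share of 0.5 m, from -1 to 1; "rx", "ry", "rz": the turn, a rotation vector about the tool's x, y, z each as a share of 4 degrees, from -1 to 1; "gripper": the closure, from -1 (fully open) to 1 (shut). In form: [{"tx": .., "ty": .., "tz": .., "rx": .., "ry": .., "rz": .., "gripper": ..}, ...]. A call has 1 to 10 rows; each row shifts and turns the commanded pose from where the row before left it, along the tool's axes as they then stand; what a row does not reach is not made up. A row lasts 1/8 s, in which the tool goes at most 62.5 mm and 10.7 degrees, less where a joint would pass 70% of its speed; a pose out of reach is approached as far as the arm can. A call with a number of a shift or a turn outside -1 to 1 is refused whole. A call with a gripper value outside its range is refused whole. The fingers move at their own pace and stop on an object; FORCE is the grip in N (left out, the last holds). Time passes only in rows, so rows that do not move let the fingers close. It gives the time, the measured TCP pose, the force, the opening and the grip force at its end, in the units of the state.
- state(): the state, without advancing time (a new reading comes with each control period).
- imaging.get_image(name): name is "scene" or "top" or "wrist"; returns the picture (400x640x3 uint8, red, green, blue); there is no depth.
- imaging.camera_params(name): a dict with "mtx" (3x3 intrinsics, pixels), "rvec" (rotation vector, rad) and "tvec" (3), from world to camera coordinates, as OpenCV has them. Camera axes: x right, y down, z forward; pixel columns grow to the right and rows downward; lengths in mm; the calibration is good to about 2 mm. A picture is of the moment at which its call begins: read the wrist's pose just before it. camera_params takes no time and is no camera call; for the wrist camera it gives the pose at the moment of the call.
- env.finish_job(): hands the job in; it is judged then, once.
Trained networks look in the newest picture that a camera, given by its name, has taken for a name from the list of things; names that differ only in an ending like _2 or _b are one class to them, and where a whole thing is asked for, a point or a joint stands for the part that bears it (a point fixed in the world has none). Each returns a list of dicts, best first, with "score" (0 to 1); they miss things now and then, are a little off and sometimes report something else, mostly with a low value. They report only what shows in the picture. A call takes as long as a camera call. They do not tell look-alikes from the thing itself.
- finder.silhouettes(camera, label): "pixels" (400x640 bool, what is visible of it) and "box" ([left, top, right, bottom] in pixels, round what is visible of it).
The state is a dict: "t": time; "qpos": joint angles; "joint_vel": joint speeds; "joint_efforts": joint torques, N m; "tool_pos": TCP position; "tool_rot": TCP orientation; "force": force on the tool from outside, world axes, zero at the start; "moment": the same for the moment, N m; "opening": finger opening in mm; "grasp_force": force on a finger pad.
Only numpy, scipy, OpenCV 4.12 (cv2) and the standard library are available. Lean on these libraries where they do the work, as an engineer would, in place of code of your own. Each camera call takes 0.05 s, during which the arm holds its last target. There are 200 camera calls.

### The job

Build up the vial turret of the sampler: thread the blue spacer collar down the steel spindle until it sits fully home on the grey deck, and after it the white vial wheel, hub up, until it sits fully home on the collar. Lower both down the spindle rather than dropping them, let go of them, and leave the red collar (its bore is too small), the amber bottle and the glass beaker where they stand.

Things in the scene. Friction and masses are not known exactly. Their poses are not given: they have to be found in the camera images.
- spindle_foot (a point): Foot of the spindle, on its axis, at the level of the grey deck (56 mm above the bench). The turret is a fixed white housing 150 x 150 mm and 48 mm high with a round grey deck on top (132 mm across, 8 mm high); z is up along the spindle.
- spindle_tip (a point): Top end of the spindle, on its axis, 86 mm above the deck. The spindle is an upright steel post 22 mm in diameter whose uppermost 8 mm taper to 12 mm.
- collar_mid (a point): Centre, half-way up, of the loose blue plastic spacer collar standing flat on the bench: a ring 60 mm in outer diameter, bore 27 mm, 70 mm high, z along its axis (up), either end may go down; about 180 g. Once it is home the spindle stands 16 mm out of its top, so grip it in its upper half to keep the gripper clear of the spindle.
- rotor_mid (a point): Point on the axis of the loose white vial wheel, half-way up its 54 mm height. It lies flat on the bench, hub up (z up along the axis): a disc 140 mm in diameter and 14 mm thick with fourteen flush black pockets, and on it a grey hub 46 mm in diameter and 40 mm high, from 13 mm below this point to 27 mm above it, to be gripped. A 27 mm bore runs through both; about 220 g.
- red_collar_mid (a point): Centre, half-way up, of a loose red collar, 60 mm in outer diameter and 70 mm high, with a 12 mm bore that is too small for the spindle. To be left alone.
- reagent: Loose amber bottle with a blue cap, 70 mm in diameter, 150 mm high; origin at the centre of its underside. To be left alone.
- beaker: Loose glass beaker, 70 mm in diameter at the rim, 90 mm high; origin at the centre of its underside. To be left alone.
- collar: The blue collar itself, with its origin at the centre of its underside, z along its axis (up).
- rotor: The vial wheel itself, with its origin at the centre of the disc's underside, z along its axis (up).
Mind the look-alikes: they are no part of the job. What is shaped like the rotor but pink is not meant.

How it is judged (in metres and radians):
On the way, in this order (a step that is already met when the one before it is completed fails the run):
1. the blue collar is fully home on the deck (horizontal distance between collar_mid and spindle_foot below 0.005 m and z of collar_mid in the frame of spindle_foot between 0.0315 and 0.0385 m), for 0.2 s.
2. the vial wheel is fully home on the collar, hub up (horizontal distance between rotor_mid and spindle_foot below 0.005 m and angle between rotor_mid's own z axis and vertical below 0.08 rad and z of rotor_mid in the frame of spindle_foot between 0.093 and 0.101 m), for 0.2 s.
At the end, for the whole second after the job is handed in: Blue collar on the spindle, flat on the deck (within 5 mm of the axis, 3.5 mm of its home height); vial wheel above it, hub up, flat on the collar (within 5 mm of the axis, 4 mm of its home height); both tilted under 0.08 rad and at rest (all of step 1 and all of step 2 and angle between the z axis of collar_mid and the z axis of spindle_foot, either way round below 0.08 rad and linear speed of each of collar, rotor below 0.02 m/s); the robot touches nothing.
It fails at once if the collar is dropped down the spindle (faster than 0.4 m/s while threaded on it) (horizontal distance between collar_mid and spindle_foot below 0.006 m and z of collar_mid in the frame of spindle_foot below 0.115 m and linear speed of collar above 0.4 m/s).
It fails at once if the vial wheel is dropped down the spindle (faster than 0.4 m/s while threaded on it) (horizontal distance between rotor_mid and spindle_foot below 0.006 m and z of rotor_mid in the frame of spindle_foot below 0.107 m and linear speed of rotor above 0.4 m/s).
It fails at once if the red collar is moved by more than 20 mm (distance of red_collar_mid from where it was at the start of the episode above 0.02 m).
It fails at once if the bottle is moved by more than 20 mm (distance of reagent from where it was at the start of the episode above 0.02 m).
It fails at once if the beaker is moved by more than 20 mm (distance of beaker from where it was at the start of the episode above 0.02 m).
It also fails if it takes over 64 s, if anything falls off the work surface, if the arm or the gripper's body presses on something with over 40 N, if the wrist force passes 120 N, or if a joint passes its speed limit or range.

## Working session

There is one attempt and no reset: what is moved stays moved. The work goes in short steps, Python scripts to look and compute and a shell command to move; the robot and the scene stay as the last step left them, time stands still between calls to the robot, and variables do not carry over. Pictures are saved under pics/ and viewed, at most 12 in all, crops included, and the job is handed in when it is done.

```bash
mkdir -p pics; cat > h.py <<'E'
import numpy as np, cv2
from rig import state, imaging, env, finder
def cam(n):
    p=imaging.camera_params(n); return np.array(p["mtx"],float),np.array(p["rvec"],float).ravel(),np.array(p["tvec"],float).ravel()
def ray(n,uv):
    K,r,t=cam(n); R=cv2.Rodrigues(r)[0]; d=R.T@np.linalg.inv(K)@np.array([uv[0],uv[1],1.]); return -R.T@t,d
def atz(n,uv,z):
    c,d=ray(n,uv); return c+d*(z-c[2])/d[2]
def proj(n,P):
    K,r,t=cam(n); return cv2.projectPoints(np.float64(P).reshape(-1,1,3),r,t,K,None)[0].reshape(-1,2)
def save(n,f):
    im=imaging.get_image(n); cv2.imwrite("pics/"+f,im[...,::-1]); return im
E
python3 - <<'E'
from h import *
s=state(); print(s)
a=save("scene","s0.png"); b=save("top","t0.png")
cv2.imwrite("pics/both.png",cv2.resize(np.vstack([a,b])[...,::-1],(480,600)))
for c in ("scene","top"):
    o,d=ray(c,(320,200)); print(c,o.round(),d.round(2))
    for l in ("collar","rotor","red_collar_mid","reagent","beaker"):
        for q in finder.silhouettes(c,l)[:3]:
            m=q["pixels"]; print(c,l,round(q["score"],2),np.round(q["box"]),a[m].mean(0).round() if c=="scene" else b[m].mean(0).round(), m.sum())
print(state()["t"])
E
```

```text
{'t': 0.0, 'qpos': array([ 1.27531446e+00,  9.18760265e-02,  1.23188173e+00,  1.24119682e-05,
        1.81980571e+00, -5.67068598e-02]), 'joint_vel': array([ 3.09136936e-04,  1.57084133e-03, -1.87285269e-03, -7.02588571e-05,
        6.19225871e-04, -1.62117557e-04]), 'joint_efforts': array([ 5.43681781e-04, -4.58719897e+01, -4.18029428e+01,  1.22263223e-04,
        1.14369052e-02, -2.62126440e-05]), 'tool_pos': array([141.83343972, 582.7270418 , 241.14292076]), 'tool_rot': array([-3.13962570e+00, -1.23714087e-04,  2.90282057e+00]), 'force': array([0.23957427, 0.74889719, 0.56137245]), 'moment': array([ 0.00362004,  0.02644271, -0.01745171]), 'grasp_force': 0.0, 'opening': 85.48804290307943}
scene [1428.   54.  799.] [-0.79 -0.03 -0.61]
scene collar 0.77 [402. 208. 428. 247.] [ 46.  91. 160.] 801
scene collar 0.49 [290. 188. 361. 258.] [182. 175. 171.] 3598
scene rotor 0.93 [230. 170. 285. 206.] [191. 133. 149.] 1440
scene rotor 0.89 [164. 166. 216. 202.] [190. 131. 147.] 1401
scene rotor 0.75 [157. 214. 217. 258.] [198. 190. 185.] 1791
scene red_collar_mid 0.91 [306. 262. 342. 307.] [168.  46.  42.] 1132
scene reagent 0.97 [391. 246. 433. 314.] [134. 111.  93.] 1926
scene beaker 0.72 [289. 187. 360. 260.] [182. 175. 171.] 3581
scene beaker 0.56 [176. 244. 213. 293.] [138. 145. 140.] 1407
top [ 464.    4. 1302.] [ 0.1  -0.02 -1.  ]
top collar 0.81 [211. 210. 242. 230.] [ 56. 108. 172.] 397
top rotor 0.93 [348. 256. 394. 308.] [200. 152. 164.] 2052
top rotor 0.87 [414. 259. 466. 317.] [194. 145. 157.] 2118
top rotor 0.66 [397. 185. 450. 234.] [202. 204. 201.] 1909
top red_collar_mid 0.75 [289. 138. 311. 166.] [189.  55.  49.] 459
top reagent 0.77 [224. 133. 250. 158.] [110.  93.  83.] 682
top reagent 0.37 [214. 208. 242. 233.] [ 52. 100. 160.] 489
top beaker 0.65 [386. 140. 419. 166.] [115. 120. 114.] 640
0.6
```

View pics/s0.png

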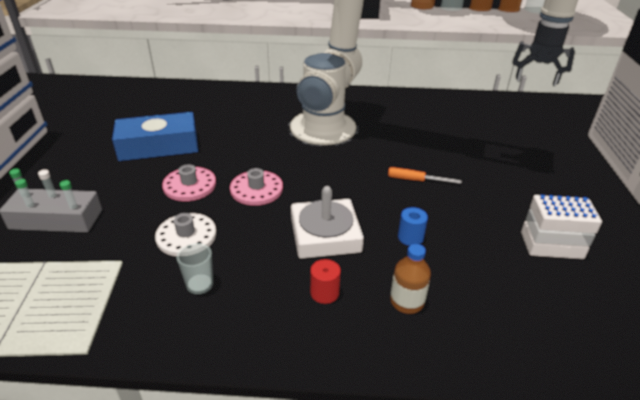

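View pics/t0.png

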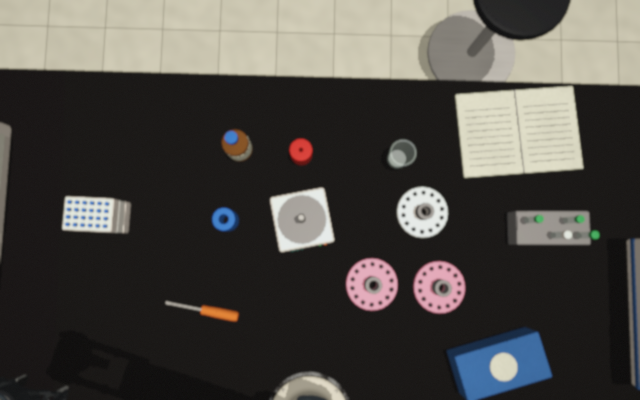

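The scene shows the blue collar at (413,226), the turret at (326,225) and the white wheel at (186,234) with the beaker in front of it. In the top view the collar is at (224,219), the spindle at (301,218) and the wheel at (422,212). Two pink look-alikes are near (372,285) and (439,288). Next I'll fit the poses.

```bash
cat >> h.py <<'E'
from scipy.optimize import minimize
def hullmask(n,xy,cyls,S=4):
    m=np.zeros((400*S,640*S),np.uint8); a=np.linspace(0,2*np.pi,60)
    for r0,z0,r1,z1 in cyls:
        P=[[xy[0]+r*np.cos(t),xy[1]+r*np.sin(t),z] for r,z in((r0,z0),(r1,z1)) for t in a]
        h=cv2.convexHull((proj(n,P)*S+S/2).astype(np.float32)); cv2.fillConvexPoly(m,np.round(h*16).astype(np.int32),255,shift=4)
    return cv2.resize(m,(640,400),interpolation=cv2.INTER_AREA)/255.
def fit(masks,cyls,x0,ign=0):
    # masks: {cam: weight image 0..1}
    def f(xy): return sum(np.abs(hullmask(n,xy,cyls)-m).sum()/m.sum() for n,m in masks.items())
    r=minimize(f,x0,method="Nelder-Mead",options=dict(initial_simplex=np.array(x0)+[[0,0],[8,0],[0,8]],xatol=.1,fatol=1e-4)); return r.x,r.fun
COL=[(30,0,30,70)]; ROT=[(70,0,70,14),(23,14,23,54)]; DECK=[(66,48,66,56)]
E
python3 - <<'E'
from h import *
I={c:cv2.imread(f"pics/{c[0]}0.png")[...,::-1].astype(int) for c in("scene","top")}
def near(n,xy,z,r):
    p=proj(n,[[*xy,z]])[0]; v,u=np.mgrid[:400,:640]; return np.hypot(u-p[0],v-p[1])<r
for name,uv,cy,z,mk in (("collar",(224,219),COL,70,lambda i:(i[...,2]-i[...,0]>25)),("red",(301,151),COL,70,lambda i:(i[...,0]-i[...,2]>40)),):
    x0=atz("top",uv,z)[:2]
    M={n:(mk(I[n])&near(n,x0,35,26)).astype(float) for n in I}
    for ks in (["scene"],["top"],["scene","top"]): print(name,ks,fit({k:M[k] for k in ks},cy,x0))
for name,uv,z in (("tip",(301,218),142),("rotorhubtop",(425,211),54),("rotor disc",(422.5,212),14),("deck",(302,219),56),("pink",(372,285),14),("bottle",(231,137),150),("beaker",(402,153),50)): print(name,atz("top",uv,z).round(1))
x0=atz("top",(301,218),142)[:2]; print(proj("scene",[[*x0,142],[*x0,56]]),proj("top",[[*x0,142],[*x0,56]]))
i=np.vstack([cv2.resize(I["scene"][170:260,260:370].astype(np.uint8),None,fx=5,fy=5,interpolation=2)])
j=cv2.resize(I["top"][180:260,255:345].astype(np.uint8),None,fx=5,fy=5,interpolation=2)
c=np.zeros((450,1000,3),np.uint8);c[:450,:550]=i;c[:400,550:]=j
cv2.imwrite("pics/c.png",cv2.resize(c[...,::-1],(800,360)))
E
```

```text
collar ['scene'] (array([526.05075726, 239.57189597]), np.float64(0.19919292255160642))
collar ['top'] (array([527.24274859, 242.58961118]), np.float64(0.1459185092476707))
collar ['scene', 'top'] (array([525.84642258, 240.34409086]), np.float64(0.35082606556348467))
red ['scene'] (array([716.08554608,  38.06611741]), np.float64(0.07093200916730327))
red ['top'] (array([719.55409771,  39.6714946 ]), np.float64(0.10656122485826743))
red ['scene', 'top'] (array([717.97943469,  38.53905489]), np.float64(0.20102030097155218))
tip [528.3  31.5 142. ]
rotorhubtop [ 559.8 -301.1   54. ]
rotor disc [ 559.9 -303.8   14. ]
deck [530.5  30.8  56. ]
pink [ 355.5 -165.2   14. ]
bottle [728.1 212.8 150. ]
beaker [ 718.1 -238.5   50. ]
[[326.60397341 187.32396276]
 [325.67804349 216.49233103]] [[301.         218.        ]
 [301.72162733 219.79240063]]
```

View pics/c.png

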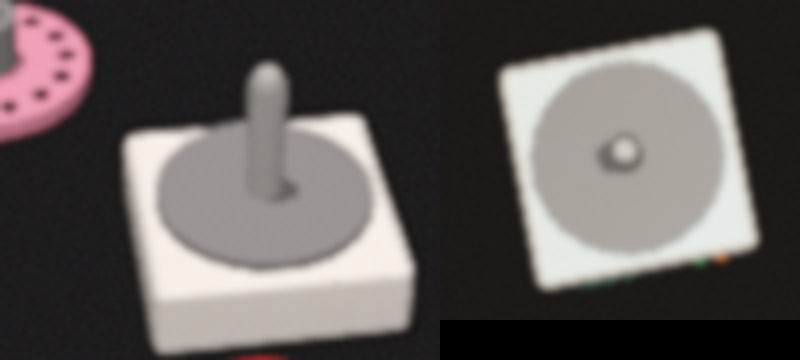

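The spindle stands upright near (529,31). In this crop its tip and the deck ellipse agree to about 2 mm.

```bash
cat >> h.py <<'E'
from scipy.spatial.transform import Rotation as Ro
def to(x,y,z):
    s=state(); R=Ro.from_euler("xyz",s["tool_rot"]).as_matrix(); d=R.T@(np.array([x,y,z])-s["tool_pos"]); print("shift mm",d.round(1),"share",(d/500).round(4),"rows",np.abs(d).max()/62.5)
E
python3 - <<'E'
from h import *
s=state(); R=Ro.from_euler("xyz",s["tool_rot"]).as_matrix()
o,d=ray("wrist",(320,200)); print("cam in tool",(R.T@(o-s["tool_pos"])).round(1),(R.T@d).round(3),cam("wrist")[0])
to(525,195,260)
E
```

```text
cam in tool [  64.8    0.4 -132.8] [-0.256 -0.001  0.967] [[287.09283668   0.         320.35145097]
 [  0.         287.09283668 201.37512845]
 [  0.           0.           1.        ]]
shift mm [-464.  -286.4  -17.7] share [-0.9279 -0.5728 -0.0354] rows 7.423439615364419
```

```bash
python3 -m creep '[{"tx":-0.0928,"ty":-0.0573,"tz":-0.0035,"gripper":-1},{"tx":-0.0928,"ty":-0.0573,"tz":-0.0035,"gripper":-1},{"tx":-0.0928,"ty":-0.0573,"tz":-0.0035,"gripper":-1},{"tx":-0.0928,"ty":-0.0573,"tz":-0.0035,"gripper":-1},{"tx":-0.0928,"ty":-0.0573,"tz":-0.0035,"gripper":-1},{"tx":-0.0928,"ty":-0.0573,"tz":-0.0035,"gripper":-1},{"tx":-0.0928,"ty":-0.0573,"tz":-0.0035,"gripper":-1},{"tx":-0.0928,"ty":-0.0573,"tz":-0.0035,"gripper":-1},{"tx":-0.0928,"ty":-0.0573,"tz":-0.0035,"gripper":-1},{"tx":-0.0928,"ty":-0.0573,"tz":-0.0035,"gripper":-1}]' 40
python3 -m creep '[{"gripper":-1},{"gripper":-1}]'
python3 - <<'E'
from h import *
im=save("wrist","w1.png").astype(int); print(state()["tool_pos"],state()["t"])
m=((im[...,2]-im[...,0]>25)).astype(np.uint8)
n,l,st,ce=cv2.connectedComponentsWithStats(m); print(st[1:][st[1:,4]>200],proj("wrist",[[526,240,35],[529,31,142],[529,31,56]]).round())
p=proj("wrist",[[526,240,35]])[0]
k=min((i for i in range(1,n) if st[i,4]>500),key=lambda i:np.hypot(*(ce[i]-p)))
# fill bore: outer contour
cs,_=cv2.findContours((l==k).astype(np.uint8),cv2.RETR_EXTERNAL,cv2.CHAIN_APPROX_NONE); M=np.zeros((400,640),np.uint8); cv2.drawContours(M,cs,-1,1,-1)
print(fit({"wrist":M.astype(float)},COL,[526,240]))
E
```

```text
[141.91958789 582.98980021 242.30286722] 0.65
[] [[170. 457.]
 [-21. 578.]
 [ 41. 495.]]invalid input at $[0]: expected keys tx, ty, tz, rx, ry, rz, gripper
invalid input at $[0]: expected keys tx, ty, tz, rx, ry, rz, gripper
Traceback (most recent call last):
ValueError: min() iterable argument is empty
```

View pics/w1.png

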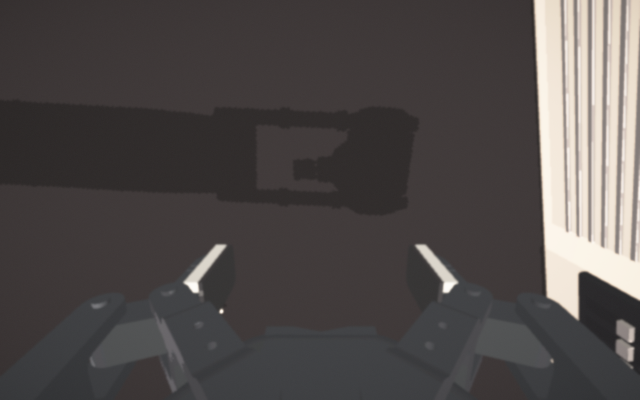

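That picture shows only bench and shadow, because every row needs all keys and the arm did not move. I'll retype the move with all of them.

```bash
python3 -m creep '[{"tx":-0.0928,"ty":-0.0573,"tz":-0.0035,"rx":0,"ry":0,"rz":0,"gripper":-1},{"tx":-0.0928,"ty":-0.0573,"tz":-0.0035,"rx":0,"ry":0,"rz":0,"gripper":-1},{"tx":-0.0928,"ty":-0.0573,"tz":-0.0035,"rx":0,"ry":0,"rz":0,"gripper":-1},{"tx":-0.0928,"ty":-0.0573,"tz":-0.0035,"rx":0,"ry":0,"rz":0,"gripper":-1},{"tx":-0.0928,"ty":-0.0573,"tz":-0.0035,"rx":0,"ry":0,"rz":0,"gripper":-1},{"tx":-0.0928,"ty":-0.0573,"tz":-0.0035,"rx":0,"ry":0,"rz":0,"gripper":-1},{"tx":-0.0928,"ty":-0.0573,"tz":-0.0035,"rx":0,"ry":0,"rz":0,"gripper":-1},{"tx":-0.0928,"ty":-0.0573,"tz":-0.0035,"rx":0,"ry":0,"rz":0,"gripper":-1},{"tx":-0.0928,"ty":-0.0573,"tz":-0.0035,"rx":0,"ry":0,"rz":0,"gripper":-1},{"tx":-0.0928,"ty":-0.0573,"tz":-0.0035,"rx":0,"ry":0,"rz":0,"gripper":-1}]' 40
python3 -m creep '[{"tx":0,"ty":0,"tz":0,"rx":0,"ry":0,"rz":0,"gripper":-1},{"tx":0,"ty":0,"tz":0,"rx":0,"ry":0,"rz":0,"gripper":-1}]'
cat > look.py <<'E'
from h import *
def colfit(n,im,x0,cy=COL,z=35):
    im=im.astype(int); m=(im[...,2]-im[...,0]>25).astype(np.uint8)
    k,l,st,ce=cv2.connectedComponentsWithStats(m); p=proj(n,[[*x0,z]])[0]
    k=min((i for i in range(1,k) if st[i,4]>500),key=lambda i:np.hypot(*(ce[i]-p)))
    cs,_=cv2.findContours((l==k).astype(np.uint8),cv2.RETR_EXTERNAL,cv2.CHAIN_APPROX_NONE); M=np.zeros((400,640),np.uint8); cv2.drawContours(M,cs,-1,1,-1)
    return st[k],fit({n:M.astype(float)},cy,x0)
E
python3 - <<'E'
from look import *
im=save("wrist","w2.png"); print(state()["tool_pos"],state()["tool_rot"],state()["t"])
print(proj("wrist",[[526,240,35],[529,31,142],[529,31,56]]).round())
print(colfit("wrist",im,[526,240]))
E
```

```text
t: 1.9
tool_pos: [526.1, 193.4, 260.1]
tool_rot: [3.141, 0.0, 2.903]
force: [0.2, 0.8, -0.3]
opening: 85.5
grasp_force: 0.0
t: 2.15
tool_pos: [524.8, 195.0, 259.7]
tool_rot: [3.141, -0.001, 2.902]
force: [0.3, 0.7, -0.0]
opening: 85.1
grasp_force: 0.0
[524.48393283 195.53455236 259.85421093] [ 3.14127472e+00 -3.11452720e-04  2.90350238e+00] 2.2
[[355. 170.]
 [151. 243.]
 [191. 215.]]
(array([ 330,  144,   57,   58, 2481], dtype=int32), (array([526.67860603, 241.25433731]), np.float64(0.055369503141062246)))
```

View pics/w2.png

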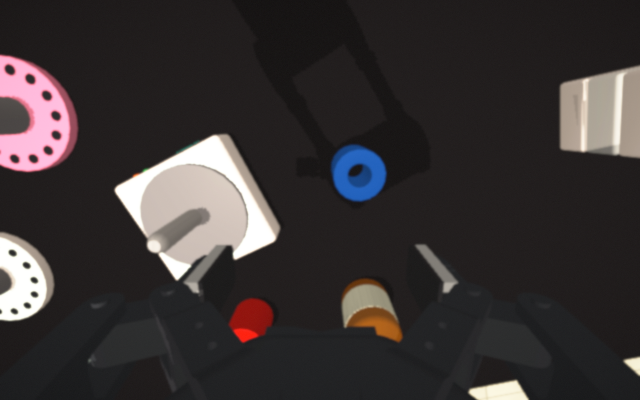

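The collar is centred at (358,173) between the fingers' directions, and the spindle tip shows at about (157,243). Next I'll measure the spindle more closely and work out the shift to the collar.

```bash
python3 - <<'E'
from look import *
def ell(n,f,c,lo,hi,sat=25):
    i=cv2.imread(f)[...,::-1].astype(int); g=i.mean(2); m=((g>lo)&(g<hi)&(i.max(2)-i.min(2)<sat)).astype(np.uint8)
    m=cv2.morphologyEx(m,cv2.MORPH_OPEN,np.ones((5,5),np.uint8))
    k,l,st,ce=cv2.connectedComponentsWithStats(m); q=l[int(c[1]),int(c[0])]
    cs,_=cv2.findContours((l==q).astype(np.uint8),cv2.RETR_EXTERNAL,cv2.CHAIN_APPROX_NONE); c_=max(cs,key=len); h=cv2.convexHull(c_)
    M=np.zeros((400,640),np.uint8); cv2.fillConvexPoly(M,h,1)
    print(n,st[q],cv2.fitEllipse(h),fit({n:M.astype(float)},[(66,56,66,56)],[529,31]))
i=cv2.imread("pics/w2.png"); print(i[220,220],i[190,190],i[160,200],i[150,225],i[240,250]); 
t=cv2.imread("pics/t0.png"); print(t[205,305],t[195,320]); s=cv2.imread("pics/s0.png"); print(s[230,310],s[242,310])
ell("wrist","pics/w2.png",(215,190),150,212); ell("top","pics/t0.png",(305,205),120,190)
ell("scene","pics/s0.png",(310,225),100,165)
g=cv2.cvtColor(i,6); c=cv2.resize(g[200:260,135:225],None,fx=6,fy=6,interpolation=2); cv2.imwrite("pics/w2c.png",c)
for x,y in((529,31),(531,31),(529,33),(529,28)): print((x,y),proj("wrist",[[x,y,142],[x,y,56]]).round(1).tolist())
to(526.7,241.3,125)
E
```

```text
[188 197 211] [188 197 211] [255 255 255] [229 241 249] [255 255 255]
[158 164 169] [231 235 230]
[147 148 152] [228 234 243]
wrist [ 141  164  107  100 6668] ((193.638427734375, 214.0428924560547), (97.41007995605469, 109.1914291381836), 117.19155883789062) (array([532.35254288,  33.96968269]), np.float64(0.0592966653018516))
top [ 278  196   48   47 1750] ((301.3147277832031, 219.00872802734375), (47.60895538330078, 47.736175537109375), 28.15299415588379) (array([531.12597244,  32.93527506]), np.float64(0.043220966547538556))
scene [ 300  191   52   47 1624] ((325.88690185546875, 214.8159637451172), (46.64120864868164, 52.437747955322266), 92.10796356201172) (array([533.33371592,  31.3315115 ]), np.float64(0.16995383133490552))
(529, 31) [[151.1, 242.7], [190.8, 214.8]]
(531, 31) [[151.9, 244.6], [191.4, 216.3]]
(529, 33) [[153.0, 242.3], [192.4, 214.4]]
(529, 28) [[148.1, 243.4], [188.5, 215.3]]
shift mm [  8.6  45.  134.9] share [0.0172 0.0899 0.2697] rows 2.1579391158802084
```

View pics/w2c.png

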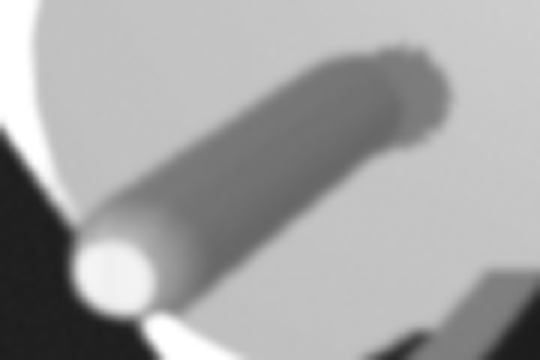

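The tip centre is at (154.0,246.3) in the wrist picture. That puts the axis near (532.5,32.7), which agrees with the deck fits. Now to grip the collar.

```bash
python3 -m creep '[{"tx":0.0172,"ty":0.09,"tz":0.03,"rx":0,"ry":0,"rz":0,"gripper":-1},{"tx":0,"ty":0,"tz":0.1,"rx":0,"ry":0,"rz":0,"gripper":-1},{"tx":0,"ty":0,"tz":0.1,"rx":0,"ry":0,"rz":0,"gripper":-1},{"tx":0,"ty":0,"tz":0.1,"rx":0,"ry":0,"rz":0,"gripper":-1},{"tx":0,"ty":0,"tz":0.06,"rx":0,"ry":0,"rz":0,"gripper":-1},{"tx":0,"ty":0,"tz":0.04,"rx":0,"ry":0,"rz":0,"gripper":-1},{"tx":0,"ty":0,"tz":0,"rx":0,"ry":0,"rz":0,"gripper":-1},{"tx":0,"ty":0,"tz":0,"rx":0,"ry":0,"rz":0,"gripper":-1}]' 40
python3 -m creep '[{"tx":0,"ty":0,"tz":0,"rx":0,"ry":0,"rz":0,"gripper":1},{"tx":0,"ty":0,"tz":0,"rx":0,"ry":0,"rz":0,"gripper":1},{"tx":0,"ty":0,"tz":0,"rx":0,"ry":0,"rz":0,"gripper":1},{"tx":0,"ty":0,"tz":0,"rx":0,"ry":0,"rz":0,"gripper":1},{"tx":0,"ty":0,"tz":0,"rx":0,"ry":0,"rz":0,"gripper":1}]' 40
```

```text
t: 3.2
tool_pos: [528.0, 241.4, 46.8]
tool_rot: [3.14, 0.002, 2.903]
force: [1.0, 1.0, 0.4]
opening: 85.2
grasp_force: 0.0
t: 3.82
tool_pos: [528.4, 241.0, 46.9]
tool_rot: [3.14, 0.003, 2.903]
force: [-0.3, -0.2, 5.6]
opening: 59.3
grasp_force: 43.8
```

```bash
python3 -m creep '[{"tx":0,"ty":0,"tz":-0.03,"rx":0,"ry":0,"rz":0,"gripper":1},{"tx":0,"ty":0,"tz":-0.08,"rx":0,"ry":0,"rz":0,"gripper":1},{"tx":0,"ty":0,"tz":-0.08,"rx":0,"ry":0,"rz":0,"gripper":1},{"tx":0,"ty":0,"tz":-0.08,"rx":0,"ry":0,"rz":0,"gripper":1},{"tx":0,"ty":0,"tz":-0.08,"rx":0,"ry":0,"rz":0,"gripper":1},{"tx":-0.021,"ty":-0.08,"tz":0,"rx":0,"ry":0,"rz":0,"gripper":1},{"tx":-0.021,"ty":-0.08,"tz":0,"rx":0,"ry":0,"rz":0,"gripper":1},{"tx":-0.021,"ty":-0.084,"tz":0,"rx":0,"ry":0,"rz":0,"gripper":1},{"tx":0,"ty":0,"tz":0,"rx":0,"ry":0,"rz":0,"gripper":1},{"tx":0,"ty":0,"tz":0,"rx":0,"ry":0,"rz":0,"gripper":1}]' 40
python3 - <<'E'
from look import *
im=save("wrist","w3.png"); s=state(); print(s["tool_pos"],s["tool_rot"],s["t"],s["opening"])
for x,y in((532.5,32.7),(534.5,32.7),(532.5,34.7)): print((x,y),proj("wrist",[[x,y,142],[x,y,56]]).round(1).tolist())
E
```

```text
t: 5.08
tool_pos: [529.0, 114.9, 220.2]
tool_rot: [3.141, 0.0, 2.902]
force: [-0.2, 0.2, -1.8]
opening: 59.4
grasp_force: 43.8
[528.95861796 115.36416023 220.0534274 ] [ 3.14099619e+00 -6.18770231e-05  2.90336058e+00] 5.125 59.412679458883595
(532.5, 32.7) [[219.0, 239.1], [246.2, 208.1]]
(534.5, 32.7) [[219.8, 241.4], [246.7, 209.9]]
(532.5, 34.7) [[221.4, 238.5], [248.0, 207.7]]
```

View pics/w3.png

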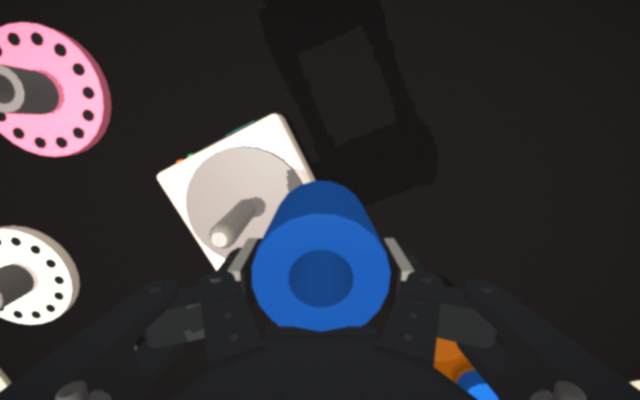

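The collar is held upright, with its bore at (321,278), and the spindle tip is at (219,240), as predicted. I'll measure both in this picture.

```bash
python3 - <<'E'
from look import *
i=cv2.imread("pics/w3.png")[...,::-1].astype(int); s=state(); zc=s["tool_pos"][2]-46.9
b=(i[...,2]-i[...,0]>25); b[:,430:]=0
cs,_=cv2.findContours(b.astype(np.uint8),0,1); c=max(cs,key=cv2.contourArea); M=np.zeros((400,640),np.uint8); cv2.drawContours(M,[c],-1,1,-1)
x,f=fit({"wrist":M.astype(float)},[(30,zc,30,zc+70)],s["tool_pos"][:2]); print("collar",x,f)
# bore ellipse: darker blue
v=i[...,2]; roi=np.zeros_like(M); roi[240:320,275:370]=1; print(v[278,321],v[278,270])
th=(v[278,321]+v[278,270])/2; d=((v<th)&(roi>0)&(M>0)).astype(np.uint8); k,l,st,ce=cv2.connectedComponentsWithStats(d); q=l[278,321]
cc,_=cv2.findContours((l==q).astype(np.uint8),0,1); e=cv2.fitEllipse(max(cc,key=len)); print(e, atz("wrist",e[0],zc+70))
g=i.mean(2)[225:255,205:235]; m=g>225; vv,uu=np.nonzero(m); print("tip px",uu.mean()+205,vv.mean()+225,m.sum(),uu.min()+205,uu.max()+205,vv.min()+225,vv.max()+225, atz("wrist",(uu.mean()+205,vv.mean()+225),142)); print(g[::3,::3].round().astype(int))
E
```

```text
collar [527.91314654 116.05853757] 0.03761556776491136
135 186
((320.4291076660156, 278.36968994140625), (56.92275619506836, 64.76045989990234), 89.89747619628906) [527.91548417 116.01685405 243.1534274 ]
tip px 215.73660714285714 242.72767857142858 224 205 225 233 254 [534.83236019  29.16232263 142.        ]
[[196 197 195 165 143 139 135 129 120 115]
 [195 196 166 157 166 160 155 147 129 117]
 [195 193 158 181 181 183 174 159 142 127]
 [195 183 176 233 241 240 224 167 150 130]
 [195 190 209 246 242 243 244 206 153 132]
 [194 194 212 245 241 243 244 224 152 127]
 [198 194 200 240 241 243 243 197 141 133]
 [252 205 194 199 215 225 194 145 148 191]
 [255 254 212 193 194 192 186 192 193 173]
 [246 255 255 231 197 194 194 194 155  54]]
```

```bash
python3 -m creep '[{"tx":-0.0164,"ty":-0.0535,"tz":0,"rx":0,"ry":0,"rz":0,"gripper":1},{"tx":-0.0164,"ty":-0.0535,"tz":0,"rx":0,"ry":0,"rz":0,"gripper":1},{"tx":-0.0164,"ty":-0.0535,"tz":0,"rx":0,"ry":0,"rz":0,"gripper":1},{"tx":0,"ty":0,"tz":0,"rx":0,"ry":0,"rz":0,"gripper":1},{"tx":0,"ty":0,"tz":0,"rx":0,"ry":0,"rz":0,"gripper":1},{"tx":0,"ty":0,"tz":0.02,"rx":0,"ry":0,"rz":0,"gripper":1},{"tx":0,"ty":0,"tz":0.02,"rx":0,"ry":0,"rz":0,"gripper":1},{"tx":0,"ty":0,"tz":0,"rx":0,"ry":0,"rz":0,"gripper":1}]' 40
python3 - <<'E'
from look import *
s=state(); print(s["tool_pos"],s["force"]); to(534,31.7,183)
im=save("scene","s4.png"); print(fit({"scene":((lambda m:(cv2.connectedComponentsWithStats(m)[1]==0)*0.+m)((im[150:260,280:370].astype(int)[...,2]-im[150:260,280:370].astype(int)[...,0]>25).astype(np.uint8))).sum()*0+np.pad((im[150:260,280:370].astype(int)[...,2]-im[150:260,280:370].astype(int)[...,0]>25).astype(float),((150,140),(280,270)))},[(30,s["tool_pos"][2]-46.9,30,s["tool_pos"][2]+23.1)],[533,32]))
E
```

```text
t: 6.12
tool_pos: [533.2, 31.3, 197.9]
tool_rot: [-3.141, -0.003, 2.903]
force: [-0.5, 0.7, -1.6]
opening: 59.4
grasp_force: 43.9
[533.24641163  31.26589613 197.86667942] [-0.48652461  0.68932796 -1.61516023]
shift mm [-0.7  0.6 14.9] share [-0.0013  0.0012  0.0297] rows 0.23782964012364258
(array([527.59508824,  28.9924655 ]), np.float64(0.06804265565875472))
```

```bash
python3 -m creep '[{"tx":-0.0013,"ty":0.0012,"tz":0.01,"rx":0,"ry":0,"rz":0,"gripper":1},{"tx":0,"ty":0,"tz":0.01,"rx":0,"ry":0,"rz":0,"gripper":1},{"tx":0,"ty":0,"tz":0.01,"rx":0,"ry":0,"rz":0,"gripper":1},{"tx":0,"ty":0,"tz":0.01,"rx":0,"ry":0,"rz":0,"gripper":1},{"tx":0,"ty":0,"tz":0,"rx":0,"ry":0,"rz":0,"gripper":1}]' 40
python3 -m creep '[{"tx":0,"ty":0,"tz":0.008,"rx":0,"ry":0,"rz":0,"gripper":1},{"tx":0,"ty":0,"tz":0.008,"rx":0,"ry":0,"rz":0,"gripper":1},{"tx":0,"ty":0,"tz":0,"rx":0,"ry":0,"rz":0,"gripper":1}]' 40
```

```text
t: 6.8
tool_pos: [534.5, 31.3, 179.1]
tool_rot: [-3.141, -0.001, 2.903]
force: [-0.2, -0.5, -1.2]
opening: 59.6
grasp_force: 43.9
t: 7.18
tool_pos: [534.5, 31.3, 171.2]
tool_rot: [-3.141, -0.001, 2.903]
force: [-0.4, 0.1, -1.3]
opening: 59.3
grasp_force: 43.9
```

No force at 18 mm engagement, so it is threaded and aligned. Lowering on.

```bash
python3 -m creep '[{"tx":0,"ty":0,"tz":0.016,"rx":0,"ry":0,"rz":0,"gripper":1},{"tx":0,"ty":0,"tz":0.016,"rx":0,"ry":0,"rz":0,"gripper":1},{"tx":0,"ty":0,"tz":0.02,"rx":0,"ry":0,"rz":0,"gripper":1},{"tx":0,"ty":0,"tz":0.02,"rx":0,"ry":0,"rz":0,"gripper":1},{"tx":0,"ty":0,"tz":0.02,"rx":0,"ry":0,"rz":0,"gripper":1},{"tx":0,"ty":0,"tz":0.02,"rx":0,"ry":0,"rz":0,"gripper":1},{"tx":0,"ty":0,"tz":0.01,"rx":0,"ry":0,"rz":0,"gripper":1},{"tx":0,"ty":0,"tz":0,"rx":0,"ry":0,"rz":0,"gripper":1}]' 40
python3 -m creep '[{"tx":0,"ty":0,"tz":0.006,"rx":0,"ry":0,"rz":0,"gripper":1},{"tx":0,"ty":0,"tz":0.004,"rx":0,"ry":0,"rz":0,"gripper":1},{"tx":0,"ty":0,"tz":0,"rx":0,"ry":0,"rz":0,"gripper":1}]' 40
```

```text
t: 8.18
tool_pos: [534.5, 31.3, 110.3]
tool_rot: [-3.141, -0.001, 2.903]
force: [0.4, 0.1, -2.1]
opening: 59.3
grasp_force: 43.9
t: 8.55
tool_pos: [534.7, 31.3, 105.7]
tool_rot: [-3.142, -0.0, 2.903]
force: [0.3, 0.2, -0.8]
opening: 59.5
grasp_force: 43.9
```

```bash
python3 -m creep '[{"tx":0,"ty":0,"tz":0.003,"rx":0,"ry":0,"rz":0,"gripper":1},{"tx":0,"ty":0,"tz":0.002,"rx":0,"ry":0,"rz":0,"gripper":1},{"tx":0,"ty":0,"tz":0,"rx":0,"ry":0,"rz":0,"gripper":1}]' 40
python3 -m creep '[{"tx":0,"ty":0,"tz":0.001,"rx":0,"ry":0,"rz":0,"gripper":1},{"tx":0,"ty":0,"tz":0,"rx":0,"ry":0,"rz":0,"gripper":1}]' 40
```

```text
t: 8.93
tool_pos: [534.7, 31.3, 103.1]
tool_rot: [-3.142, -0.0, 2.903]
force: [-0.3, 1.0, -1.9]
opening: 59.4
grasp_force: 43.9
t: 9.18
tool_pos: [534.8, 31.3, 103.0]
tool_rot: [3.142, 0.0, 2.903]
force: [0.1, 0.1, -0.4]
opening: 59.5
grasp_force: 44.0
```

```bash
python3 -m creep '[{"tx":0,"ty":0,"tz":0.002,"rx":0,"ry":0,"rz":0,"gripper":1},{"tx":0,"ty":0,"tz":0.001,"rx":0,"ry":0,"rz":0,"gripper":1},{"tx":0,"ty":0,"tz":0,"rx":0,"ry":0,"rz":0,"gripper":1}]' 40
```

```text
t: 9.55
tool_pos: [534.8, 31.2, 103.0]
tool_rot: [3.141, 0.001, 2.903]
force: [-4.6, -0.4, 6.5]
opening: 59.1
grasp_force: 44.6
```

Contact at the home height (6.5 N). Releasing, lifting, and going to look at the wheel.

```bash
python3 -m creep '[{"tx":0,"ty":0,"tz":-0.002,"rx":0,"ry":0,"rz":0,"gripper":-1},{"tx":0,"ty":0,"tz":0,"rx":0,"ry":0,"rz":0,"gripper":-1},{"tx":0,"ty":0,"tz":0,"rx":0,"ry":0,"rz":0,"gripper":-1},{"tx":0,"ty":0,"tz":0,"rx":0,"ry":0,"rz":0,"gripper":-1},{"tx":0,"ty":0,"tz":-0.03,"rx":0,"ry":0,"rz":0,"gripper":-1},{"tx":0,"ty":0,"tz":-0.09,"rx":0,"ry":0,"rz":0,"gripper":-1},{"tx":0,"ty":0,"tz":-0.1,"rx":0,"ry":0,"rz":0,"gripper":-1},{"tx":0,"ty":0,"tz":-0.09,"rx":0,"ry":0,"rz":0,"gripper":-1},{"tx":0,"ty":0,"tz":0,"rx":0,"ry":0,"rz":0,"gripper":-1}]' 40
python3 -m creep '[{"tx":-0.0294,"ty":-0.091,"tz":0,"rx":0,"ry":0,"rz":0,"gripper":-1},{"tx":-0.0294,"ty":-0.091,"tz":0,"rx":0,"ry":0,"rz":0,"gripper":-1},{"tx":-0.0294,"ty":-0.091,"tz":0,"rx":0,"ry":0,"rz":0,"gripper":-1},{"tx":-0.0294,"ty":-0.091,"tz":0,"rx":0,"ry":0,"rz":0,"gripper":-1},{"tx":-0.0294,"ty":-0.091,"tz":0,"rx":0,"ry":0,"rz":0,"gripper":-1},{"tx":-0.0294,"ty":-0.091,"tz":0,"rx":0,"ry":0,"rz":0,"gripper":-1},{"tx":-0.0294,"ty":-0.091,"tz":0,"rx":0,"ry":0,"rz":0,"gripper":-1},{"tx":0,"ty":0,"tz":0,"rx":0,"ry":0,"rz":0,"gripper":-1},{"tx":0,"ty":0,"tz":0,"rx":0,"ry":0,"rz":0,"gripper":-1}]' 40
python3 - <<'E'
from look import *
im=save("wrist","w5.png"); s=state(); print(s["tool_pos"],s["t"])
# white disc + hub mask via finder
for q in finder.silhouettes("wrist","rotor")[:3]:
    m=q["pixels"]; print(round(q["score"],2),np.round(q["box"]),im[m].mean(0).round())
    if im[m].mean(0).ptp() if hasattr(np.ndarray,"ptp") else np.ptp(im[m].mean(0))<25:
        h=cv2.convexHull(np.argwhere(m)[:,::-1].astype(np.int32)); print(fit({"wrist":m.astype(float)},ROT,[560,-303]))
print(proj("wrist",[[560,-303,14],[560,-303,54]]))
t=save("top","t5.png"); c=np.zeros((400,800,3),np.uint8); c[:,:440]=im[:,100:540]; c[:320,440:]=cv2.resize(t[180:260,257:347],(360,320)); cv2.imwrite("pics/v5.png",c[...,::-1])
E
```

```text
t: 10.68
tool_pos: [536.1, 31.3, 263.9]
tool_rot: [3.139, 0.01, 2.903]
force: [0.3, 0.4, 0.4]
opening: 85.4
grasp_force: 0.0
t: 11.8
tool_pos: [559.2, -302.2, 256.8]
tool_rot: [3.141, -0.001, 2.903]
force: [-0.4, -0.5, 0.1]
opening: 85.6
grasp_force: 0.0
[ 559.42210697 -301.63680206  257.22537785] 11.85
0.89 [179.   0. 302.  82.] [201. 132. 151.]Traceback (most recent call last):
  File "<stdin>", line 6, in <module>
AttributeError: `ptp` was removed from the ndarray class in NumPy 2.0. Use np.ptp(arr, ...) instead.
```

```bash
python3 - <<'E'
from look import *
im=cv2.imread("pics/w5.png")[...,::-1]; i=im.astype(int)
p=proj("wrist",[[560,-303,14],[560,-303,54]]); print(p)
m=((i.min(2)>150)&(np.ptp(i,axis=2)<40)).astype(np.uint8)
v,u=np.mgrid[:400,:640]; m[np.hypot(u-p[0,0],v-p[0,1])>85]=0
cs,_=cv2.findContours(m,0,1); c=max(cs,key=cv2.contourArea); M=np.zeros((400,640),np.uint8); cv2.drawContours(M,[c],-1,1,-1); print(cv2.boundingRect(c))
x,f=fit({"wrist":M.astype(float)},[(70,0,70,14)],[560,-303]); print("rotor",x,f); to(*x,150)
t=save("top","t5.png"); c=np.zeros((400,800,3),np.uint8); c[:,:440]=im[:,100:540]; c[:320,440:]=cv2.resize(t[180:260,257:347],(360,320)); cv2.imwrite("pics/v5.png",c[...,::-1])
E
```

```text
[[318.9452853  175.1022277 ]
 [318.7917743  180.90574185]]
(267, 123, 105, 105)
rotor [ 563.35026461 -303.52800596] 0.015571309957207638
shift mm [ -4.2  -1.2 107.5] share [-0.0084 -0.0024  0.2151] rows 1.720618944793407
```

View pics/v5.png

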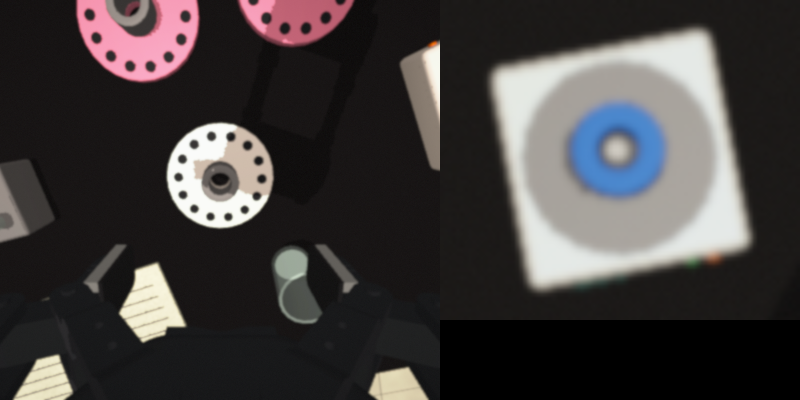

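The wheel is at (563.3,-303.5), and in the top view the collar sits concentric on the spindle. Gripping the hub, with the tips clear of the disc.

```bash
python3 -m creep '[{"tx":-0.0084,"ty":-0.0024,"tz":0.03,"rx":0,"ry":0,"rz":0,"gripper":-1},{"tx":0,"ty":0,"tz":0.1,"rx":0,"ry":0,"rz":0,"gripper":-1},{"tx":0,"ty":0,"tz":0.1,"rx":0,"ry":0,"rz":0,"gripper":-1},{"tx":0,"ty":0,"tz":0.1,"rx":0,"ry":0,"rz":0,"gripper":-1},{"tx":0,"ty":0,"tz":0.07,"rx":0,"ry":0,"rz":0,"gripper":-1},{"tx":0,"ty":0,"tz":0.046,"rx":0,"ry":0,"rz":0,"gripper":-1},{"tx":0,"ty":0,"tz":0,"rx":0,"ry":0,"rz":0,"gripper":-1},{"tx":0,"ty":0,"tz":0,"rx":0,"ry":0,"rz":0,"gripper":-1}]' 40
python3 -m creep '[{"tx":0,"ty":0,"tz":0,"rx":0,"ry":0,"rz":0,"gripper":1},{"tx":0,"ty":0,"tz":0,"rx":0,"ry":0,"rz":0,"gripper":1},{"tx":0,"ty":0,"tz":0,"rx":0,"ry":0,"rz":0,"gripper":1},{"tx":0,"ty":0,"tz":0,"rx":0,"ry":0,"rz":0,"gripper":1},{"tx":0,"ty":0,"tz":0,"rx":0,"ry":0,"rz":0,"gripper":1},{"tx":0,"ty":0,"tz":0,"rx":0,"ry":0,"rz":0,"gripper":1},{"tx":0,"ty":0,"tz":0,"rx":0,"ry":0,"rz":0,"gripper":1}]' 50
```

```text
t: 12.95
tool_pos: [563.7, -304.6, 35.2]
tool_rot: [-3.141, 0.001, 2.903]
force: [0.0, 0.5, 0.0]
opening: 85.4
grasp_force: 0.0
t: 13.82
tool_pos: [563.8, -305.0, 35.9]
tool_rot: [-3.141, 0.002, 2.903]
force: [-0.9, -0.2, 6.6]
opening: 44.9
grasp_force: 51.8
```

```bash
python3 -m creep '[{"tx":0,"ty":0,"tz":-0.02,"rx":0,"ry":0,"rz":0,"gripper":1},{"tx":0,"ty":0,"tz":-0.06,"rx":0,"ry":0,"rz":0,"gripper":1},{"tx":0,"ty":0,"tz":-0.08,"rx":0,"ry":0,"rz":0,"gripper":1},{"tx":0,"ty":0,"tz":-0.08,"rx":0,"ry":0,"rz":0,"gripper":1},{"tx":0,"ty":0,"tz":-0.08,"rx":0,"ry":0,"rz":0,"gripper":1},{"tx":0,"ty":0,"tz":-0.04,"rx":0,"ry":0,"rz":0,"gripper":1},{"tx":0,"ty":0,"tz":0,"rx":0,"ry":0,"rz":0,"gripper":1},{"tx":0,"ty":0,"tz":0,"rx":0,"ry":0,"rz":0,"gripper":1}]' 50
python3 - <<'E'
from look import *
im=save("wrist","w6.png"); s=state(); print(s["tool_pos"],s["tool_rot"],s["t"])
z=s["tool_pos"][2]-35.9; x=s["tool_pos"][:2]; i=im.astype(int)
a=np.linspace(0,2*np.pi,200); cv=im.copy()
for r,h,col in((70,14,(255,0,0)),(23,54,(0,255,0)),(13.5,54,(255,255,0))):
    cv2.polylines(cv,[np.round(proj("wrist",[[x[0]+r*np.cos(t),x[1]+r*np.sin(t),z+h] for t in a])).astype(np.int32)],True,col,1)
cv2.imwrite("pics/v6.png",cv2.resize(cv[120:400,120:520],(800,560))[...,::-1])
E
```

```text
t: 14.82
tool_pos: [562.6, -304.4, 211.6]
tool_rot: [3.14, -0.004, 2.903]
force: [-1.2, -0.7, -3.7]
opening: 44.6
grasp_force: 51.6
[ 562.52417123 -304.31382789  211.27074512] [ 3.14025017 -0.00426879  2.90278858] 14.875
```

View pics/v6.png

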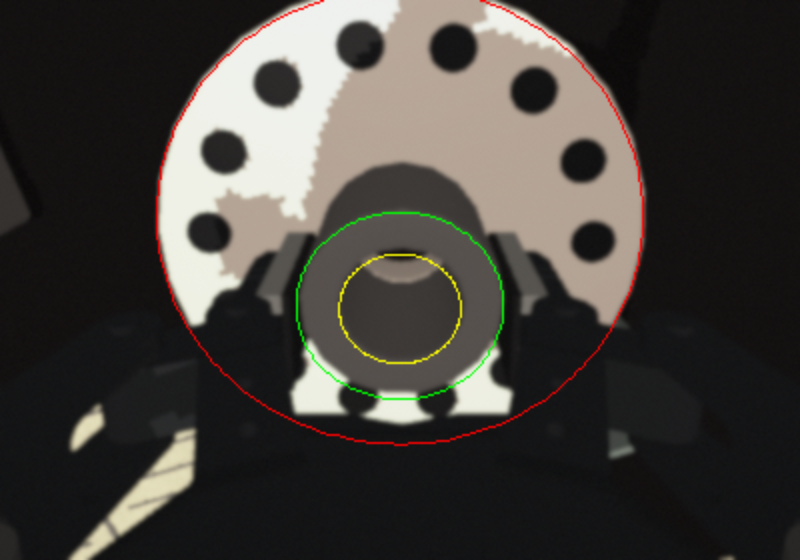

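The projected outlines (red disc, yellow bore) lie within about 1 mm of the picture, so the wheel hangs level and centred in the grip. Moving over the spindle.

```bash
python3 -m creep '[{"tx":0.0269,"ty":0.08,"tz":0,"rx":0,"ry":0,"rz":0,"gripper":1},{"tx":0.0269,"ty":0.08,"tz":0,"rx":0,"ry":0,"rz":0,"gripper":1},{"tx":0.0269,"ty":0.08,"tz":0,"rx":0,"ry":0,"rz":0,"gripper":1},{"tx":0.0269,"ty":0.08,"tz":0,"rx":0,"ry":0,"rz":0,"gripper":1},{"tx":0.0269,"ty":0.08,"tz":0,"rx":0,"ry":0,"rz":0,"gripper":1},{"tx":0.0269,"ty":0.08,"tz":0,"rx":0,"ry":0,"rz":0,"gripper":1},{"tx":0.0269,"ty":0.08,"tz":0,"rx":0,"ry":0,"rz":0,"gripper":1},{"tx":0.0269,"ty":0.08,"tz":0,"rx":0,"ry":0,"rz":0,"gripper":1},{"tx":0,"ty":0,"tz":0,"rx":0,"ry":0,"rz":0,"gripper":1},{"tx":0,"ty":0,"tz":0,"rx":0,"ry":0,"rz":0,"gripper":1}]' 50
python3 - <<'E'
from look import *
im=save("wrist","w7.png"); s=state(); print(s["tool_pos"],s["tool_rot"],s["t"]); to(533.8,32.1,190)
x=(533.3,32.2); a=np.linspace(0,2*np.pi,200); cv=im.copy()
p=s["tool_pos"]; z=p[2]-35.9
for c,r,h,col in((p,13.5,z+54,(255,255,0)),(p,13.5,z,(255,120,0)),(x,6,142,(0,255,0)),(x,11,134,(0,200,255))):
    cv2.polylines(cv,[np.round(proj("wrist",[[c[0]+r*np.cos(t),c[1]+r*np.sin(t),h] for t in a])*8).astype(np.int32)],True,col,1,cv2.LINE_AA,3)
cv2.imwrite("pics/v7.png",cv2.resize(cv[210:350,240:400],(640,560),interpolation=2)[...,::-1])
E
```

```text
t: 16.12
tool_pos: [533.9, 31.5, 212.9]
tool_rot: [-3.141, -0.002, 2.903]
force: [0.3, -0.1, -2.7]
opening: 44.7
grasp_force: 52.0
[534.05877546  31.01095775 213.116573  ] [-3.14068311e+00 -1.66105796e-03  2.90222229e+00] 16.175
shift mm [ 0.5  1.  23.1] share [0.0009 0.002  0.0462] rows 0.36986354454150105
```

View pics/v7.png

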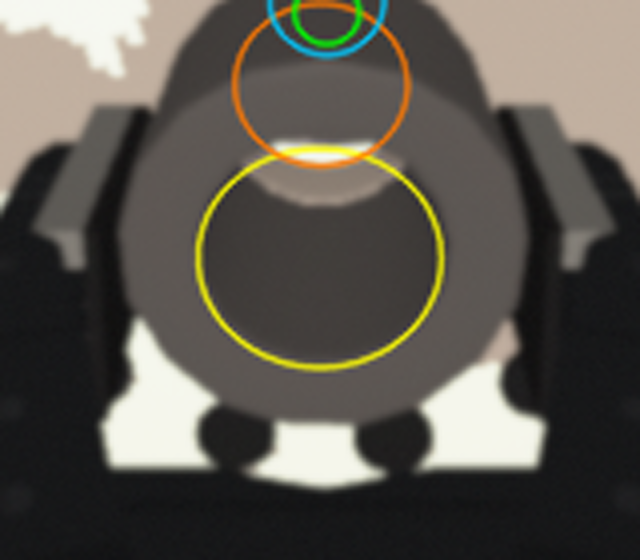

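In the picture the bottom of the bore shows as the lens at y≈143–158, about 0.6 mm to tool +x of nominal. The target already allows for that. Now lowering.

```bash
python3 -m creep '[{"tx":0.001,"ty":0.002,"tz":0.016,"rx":0,"ry":0,"rz":0,"gripper":1},{"tx":0,"ty":0,"tz":0.02,"rx":0,"ry":0,"rz":0,"gripper":1},{"tx":0,"ty":0,"tz":0.02,"rx":0,"ry":0,"rz":0,"gripper":1},{"tx":0,"ty":0,"tz":0.01,"rx":0,"ry":0,"rz":0,"gripper":1},{"tx":0,"ty":0,"tz":0,"rx":0,"ry":0,"rz":0,"gripper":1}]' 50
python3 -m creep '[{"tx":0,"ty":0,"tz":0.006,"rx":0,"ry":0,"rz":0,"gripper":1},{"tx":0,"ty":0,"tz":0.006,"rx":0,"ry":0,"rz":0,"gripper":1},{"tx":0,"ty":0,"tz":0.006,"rx":0,"ry":0,"rz":0,"gripper":1},{"tx":0,"ty":0,"tz":0.002,"rx":0,"ry":0,"rz":0,"gripper":1},{"tx":0,"ty":0,"tz":0,"rx":0,"ry":0,"rz":0,"gripper":1}]' 50
```

```text
t: 16.8
tool_pos: [533.8, 32.7, 180.6]
tool_rot: [-3.141, -0.001, 2.903]
force: [-0.1, -0.2, -1.8]
opening: 44.6
grasp_force: 52.0
t: 17.42
tool_pos: [534.0, 32.8, 171.2]
tool_rot: [-3.142, -0.0, 2.903]
force: [0.2, -0.1, -2.2]
opening: 44.9
grasp_force: 52.0
```

```bash
python3 -m creep '[{"tx":0,"ty":0,"tz":0.006,"rx":0,"ry":0,"rz":0,"gripper":1},{"tx":0,"ty":0,"tz":0.006,"rx":0,"ry":0,"rz":0,"gripper":1},{"tx":0,"ty":0,"tz":0.004,"rx":0,"ry":0,"rz":0,"gripper":1},{"tx":0,"ty":0,"tz":0,"rx":0,"ry":0,"rz":0,"gripper":1}]' 50
python3 -m creep '[{"tx":0,"ty":0,"tz":0.002,"rx":0,"ry":0,"rz":0,"gripper":1},{"tx":0,"ty":0,"tz":0.002,"rx":0,"ry":0,"rz":0,"gripper":1},{"tx":0,"ty":0,"tz":0,"rx":0,"ry":0,"rz":0,"gripper":1}]' 50
```

```text
t: 17.92
tool_pos: [533.9, 32.8, 162.9]
tool_rot: [-3.141, -0.001, 2.903]
force: [0.0, 0.8, -2.1]
opening: 44.3
grasp_force: 52.0
t: 18.3
tool_pos: [534.1, 32.8, 161.9]
tool_rot: [3.141, 0.001, 2.903]
force: [-1.2, -0.3, -0.3]
opening: 44.6
grasp_force: 52.3
```

Home height reached at 161.9 mm with contact. A little more press, then release and withdraw.

```bash
python3 -m creep '[{"tx":0,"ty":0,"tz":0.002,"rx":0,"ry":0,"rz":0,"gripper":1},{"tx":0,"ty":0,"tz":0,"rx":0,"ry":0,"rz":0,"gripper":1},{"tx":0,"ty":0,"tz":0,"rx":0,"ry":0,"rz":0,"gripper":1}]' 50
python3 -m creep '[{"tx":0,"ty":0,"tz":-0.003,"rx":0,"ry":0,"rz":0,"gripper":0.2},{"tx":0,"ty":0,"tz":0,"rx":0,"ry":0,"rz":0,"gripper":-1},{"tx":0,"ty":0,"tz":0,"rx":0,"ry":0,"rz":0,"gripper":-1},{"tx":0,"ty":0,"tz":0,"rx":0,"ry":0,"rz":0,"gripper":-1},{"tx":0,"ty":0,"tz":0,"rx":0,"ry":0,"rz":0,"gripper":-1},{"tx":0,"ty":0,"tz":0,"rx":0,"ry":0,"rz":0,"gripper":-1},{"tx":0,"ty":0,"tz":-0.02,"rx":0,"ry":0,"rz":0,"gripper":-1},{"tx":0,"ty":0,"tz":-0.06,"rx":0,"ry":0,"rz":0,"gripper":-1},{"tx":0,"ty":0,"tz":-0.06,"rx":0,"ry":0,"rz":0,"gripper":-1},{"tx":0,"ty":0,"tz":-0.06,"rx":0,"ry":0,"rz":0,"gripper":-1}]' 50
python3 -m creep '[{"tx":0.08,"ty":0,"tz":-0.04,"rx":0,"ry":0,"rz":0,"gripper":-1},{"tx":0.08,"ty":0,"tz":0,"rx":0,"ry":0,"rz":0,"gripper":-1},{"tx":0,"ty":0,"tz":0,"rx":0,"ry":0,"rz":0,"gripper":-1},{"tx":0,"ty":0,"tz":0,"rx":0,"ry":0,"rz":0,"gripper":-1}]' 50
python3 - <<'E'
from look import *
s=state(); print(s["tool_pos"],s["force"],s["t"]); im=save("scene","s8.png"); x=(533.3,32.2); a=np.linspace(0,2*np.pi,200); cv=cv2.resize(im[130:280,240:420],None,fx=4,fy=4,interpolation=2)
for r,h,col in((70,140,(255,0,0)),(70,126,(255,0,0)),(23,180,(0,255,0)),(30,56,(255,255,0))):
    q=(proj("scene",[[x[0]+r*np.cos(t),x[1]+r*np.sin(t),h] for t in a])-[240,130])*4
    cv2.polylines(cv,[np.round(q).astype(np.int32)],True,col,1,cv2.LINE_AA)
cv2.imwrite("pics/v8.png",cv[...,::-1])
E
```

```text
t: 18.68
tool_pos: [534.3, 32.7, 161.8]
tool_rot: [3.141, 0.002, 2.903]
force: [-3.2, -0.4, 5.4]
opening: 44.6
grasp_force: 52.8
t: 19.92
tool_pos: [534.1, 32.8, 263.7]
tool_rot: [3.141, 0.001, 2.903]
force: [-0.3, -0.7, -0.4]
opening: 85.3
grasp_force: 0.0
t: 20.42
tool_pos: [456.7, 51.6, 282.3]
tool_rot: [3.141, 0.001, 2.903]
force: [-0.2, 0.1, -0.2]
opening: 85.2
grasp_force: 0.0
[456.70506993  51.60287657 282.26038864] [-0.18703577  0.14807821 -0.23064066] 20.425
```

View pics/v8.png

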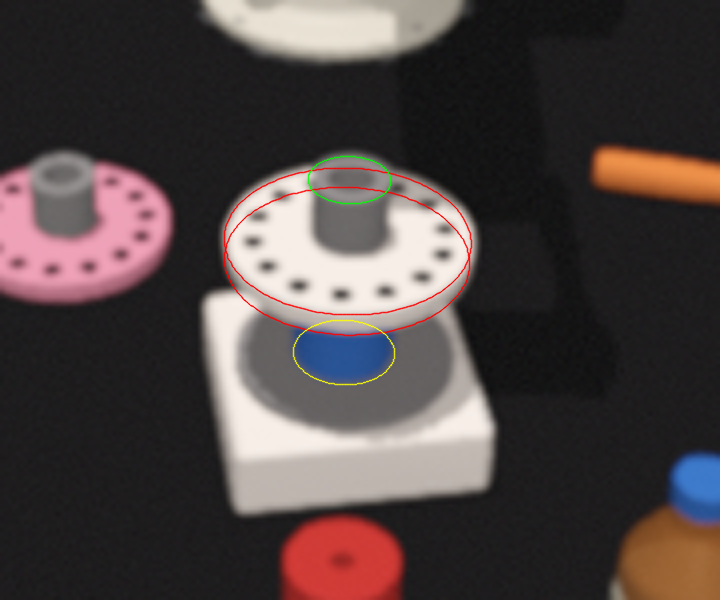

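The overlay matches. The wheel lies flat on the collar, hub up, and the collar is flat on the deck, both within about 1 px of the predicted home outlines. The gripper is clear, so I'm handing in.

```bash
python3 -c "
from h import *
print(env.finish_job())"
```

```text
the job is handed in; nothing more can be done
None
```

The blue collar sits home on the deck and the white wheel, hub up, home on the collar; both are released, the gripper is clear, and the job was handed in at about 20 s with no verdict returned.

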